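Cull the failed prints and tip the good links off the build plate

ROBOT

A 6-joint arm with a two-finger parallel gripper is mounted at the origin on the work surface. World frame = base frame: x ahead of the robot, y to its left, z up, the work surface at z = 0. Lengths are in m, angles in rad, forces in N, time in s.
With the tool pointing down it reaches from about 0.225 to 0.875 m from the base axis. Payload 3.4 kg.
Tool frame: the origin (TCP) lies at the very end of the fingers, on their centre line; the grasp point (between the pads) lies 19 mm behind it; z points along the fingers, y is the line along which they close (so a half turn about z gives the same grasp; the last joint's range is limited). The gripper opens to 85 mm and grips with 20 to 120 N. Pads are 22 mm wide; open, the fingers measure 114 mm over their backs; the gripper's body (76 mm by 85 mm) begins 54 mm behind the grasp point. The pads swing forward as they close: fully open they stand 13 mm farther back than shut.
Start: joints at [-1.309, 0.276, 1.505, -0, 1.361, -0.121], TCP at [0.215, -0.533, 0.231] pointing down, gripper open.
Joint ranges: [-2.89, 2.89], [-0.75, 2.08], [0.22, 2.7], [-1.18, 4.32], [0.11, 2.71], [-2.7, 2.7]. Speed limits (rad/s): [2.57, 2.57, 3.14, 3.14, 3.14, 3.14].

INTERFACE

Orientations are given as a unit quaternion [w, x, y, z].
In Python, from rig import readout, vision, manip gives the robot as it stands.
- The arm moves only by the shell command python3 -m handwheel 'ROWS' [FORCE]. ROWS is JSON, a list of rows, each a list of 3 entries, a list of its own where there are three numbers: the shift along the tool's x, y, z in mm, then the turn, a rotation vector about the tool's x, y, z in units of 6 degrees (1.0 is 6 degrees), then the closure, from -1 (fully open) to 1 (shut), so that 0 is half open. A call has 1 to 20 rows; each row shifts and turns the commanded pose from where the row before left it, along the tool's axes as they then stand; what a row does not reach is not made up. A row lasts 1/8 s, in which the tool goes at most 62.5 mm and 10.7 degrees, less where a joint would pass 70% of its speed; a pose out of reach is approached as far as the arm can. A call is refused whole if a number of a shift passes 62.5 or a number of a turn 1, either way. A call with a gripper value outside its range is refused whole. The fingers move at their own pace and stop on an object; FORCE is the grip in N (left out, the last holds). Time passes only in rows, so rows that do not move let the fingers close. It gives the time, the measured TCP pose, the force, the opening and the grip force at its end, in the units of the state.
- readout.get_state(): the state, without advancing time (a new reading comes with each control period).
- vision.get_image(name): name is "scene" or "side" or "wrist"; returns the picture (400x640x3 uint8, blue, green, red); there is no depth.
- vision.camera_params(name): a dict with "intrinsics" (3x3 intrinsics, pixels), "dist" ([k1, k2, p1, p2, k3] as OpenCV has them; the pictures are not rectified), "rvec" (rotation vector, rad) and "tvec" (3), from world to camera coordinates, as OpenCV has them; the wrist camera has in their place "hand_eye" (4x4, takes a point from camera to tool coordinates, whose origin is the TCP and whose axes are the flange's). Camera axes: x right, y down, z forward; pixel columns grow to the right and rows downward; lengths in m; the calibration is good to about 2 mm. A picture is of the moment at which its call begins: read the wrist's pose just before it. camera_params takes no time and is no camera call.
- manip.sign_off(): hands the job in; it is judged then, once.
The state is a dict: "clock": time; "qpos": joint angles; "qd": joint speeds; "effort": joint torques, N m; "position": TCP position; "ee_rot": TCP orientation; "contact_force": force on the tool from outside, world axes, zero at the start; "moment": the same for the moment, N m; "width": finger opening in m; "gripper_force": force on a finger pad.
Only numpy, scipy, OpenCV 4.12 (cv2) and the standard library are available. Lean on these libraries where they do the work, as an engineer would, in place of code of your own. Each camera call takes 0.05 s, during which the arm holds its last target. There are 200 camera calls.

TASK

Five black printed links lie on the gold build plate of the tipping stand: first put the two failed ones (the bent one and the short, snapped one) into the red scrap bin. Then lift the plate by its orange handle bar so that the three good links, still lying on it, slide off into the blue parts box, and lower the plate gently back down flat. Leave the other things on the table where they are.

Things in the scene. Friction and masses are not known exactly. Their poses are not given: they have to be found in the camera images.
- good_a: good link: straight black print, 96 mm long with a round 30 mm eye (brass insert) at each end; origin at the centre of its underside, x along its length; 18 mm thick, arm 18 mm wide, lying flat with its long way roughly parallel to the hinge; loose on the plate, top 101 mm above the table; 32 g nominal
- good_b: good link, same as good_a
- good_c: good link, same as good_a
- short_link: failed link, snapped: one eye only, 62 mm long in all; origin at the middle of its length on its underside; x points from the eye (centre at x = -16 mm) to the snapped end (x = +31 mm), the bare straight arm runs from x = 0 to +28 mm; 18 mm thick, arm 18 mm wide, lying flat with its long way roughly parallel to the hinge; loose on the plate, top 101 mm above the table; 32 g nominal
- bent_link: failed link, bent 44 degrees at its middle, about 97 mm across; origin on its underside at the bend; both arms run back from the bend towards its own -y, 22 degrees off its x axis, eye centres 36 mm from the bend; 18 mm thick, arm 18 mm wide, lying flat with its long way roughly parallel to the hinge; loose on the plate, top 101 mm above the table; 32 g nominal
- stand: fixed grey tipping stand, 262 mm (x) by 200 mm (y), carrying the gold plate; origin on the table under the middle of the plate; its y axis points from the hinge edge to the handle edge, the hinge runs along its x axis
- plate (a joint): tilt of the gold build plate, rad: 0 flat (resting), grows as the handle edge rises, stop at 1.1. The plate is 270 mm (x) by 230 mm (y), 6 mm thick, top face 83 mm above the table when flat, with rims 12 mm high along its two x ends only; 0.45 kg; it falls back by its own weight when let go. The links slide off it by 0.95 rad at the latest
- handle (a point): middle of the axis of the orange round handle bar, 12 mm thick, 88 mm free between its two support arms, running along the hinge direction (stand's x), 45 mm beyond the plate's edge, 275 mm from the hinge; 80 mm above the table when flat; open air below it; the bar turns freely enough in a pinch for the gripper to stay pointing down
- hinge (a point): middle of the plate's hinge line, at the plate's -y edge (stand's frame), 80 mm above the table
- parts_box: fixed blue open box, 290 mm (x) by 170 mm (y), 65 mm high, walls 4 mm, directly below the plate's hinge edge; origin at the centre of its underside
- scrap_bin: fixed red open bin, 180 by 180 mm, 70 mm high, walls 4 mm; origin at the centre of its underside; one black failed lump (52 mm wide, 40 mm high) already lies in its corner at its own +x, -y
- bottle: bystander: white bottle, 64 mm across, 170 mm high; origin under its centre
- scraper: bystander: spatula 200 mm long lying on the table; origin under its middle
- jar: bystander: small glass jar with a black cap, 52 mm across, 60 mm high; origin under its centre
- calipers: bystander: steel calipers 200 mm long lying on the table; origin under the middle of the beam
- glue_stick: bystander: upright yellow glue stick, 28 mm across, 100 mm high; origin under its centre
Mind the look-alikes: they are no part of the job. What is shaped like the short_link but purple or turquoise is not meant. Leave any green look-alike of the good_c alone.

How it is judged:
On the way, in this order (a step that is already met when the one before it is completed fails the run):
1. both failed links lie in the scrap bin, the plate still flat with the three good links on it (x of short_link in the frame of scrap_bin between -0.085 and 0.085 m and y of short_link in the frame of scrap_bin between -0.085 and 0.085 m and z of short_link in the frame of scrap_bin between -0.01 and 0.065 m and x of bent_link in the frame of scrap_bin between -0.085 and 0.085 m and y of bent_link in the frame of scrap_bin between -0.085 and 0.085 m and z of bent_link in the frame of scrap_bin between -0.01 and 0.065 m and y of each of good_a, good_b, good_c in the frame of stand above -0.115 m and height (world z) of each of good_a, good_b, good_c above 0.078 m and value of joint plate below 0.1 rad), for 0.2 s.
2. the plate is tipped up (more than 0.25 rad) with the three good links still on it (y of each of good_a, good_b, good_c in the frame of stand above -0.115 m and height (world z) of each of good_a, good_b, good_c above 0.078 m and value of joint plate above 0.25 rad), for 0.05 s.
At the end, for the whole second after the job is handed in: the middles of the bent and short links lie inside the scrap bin and those of the three good links inside the parts box, below the rims, all at rest (under 30 mm/s); the plate is flat again (under 0.06 rad) (x of short_link in the frame of scrap_bin between -0.085 and 0.085 m and y of short_link in the frame of scrap_bin between -0.085 and 0.085 m and z of short_link in the frame of scrap_bin between -0.01 and 0.065 m and x of bent_link in the frame of scrap_bin between -0.085 and 0.085 m and y of bent_link in the frame of scrap_bin between -0.085 and 0.085 m and z of bent_link in the frame of scrap_bin between -0.01 and 0.065 m and x of good_a in the frame of parts_box between -0.14 and 0.14 m and y of good_a in the frame of parts_box between -0.08 and 0.08 m and z of good_a in the frame of parts_box between -0.01 and 0.06 m and x of good_b in the frame of parts_box between -0.14 and 0.14 m and y of good_b in the frame of parts_box between -0.08 and 0.08 m and z of good_b in the frame of parts_box between -0.01 and 0.06 m and x of good_c in the frame of parts_box between -0.14 and 0.14 m and y of good_c in the frame of parts_box between -0.08 and 0.08 m and z of good_c in the frame of parts_box between -0.01 and 0.06 m and linear speed of each of good_a, good_b, good_c, short_link, bent_link below 0.03 m/s and value of joint plate below 0.06 rad); the robot touches nothing.
It fails at once if the plate is let fall (closing faster than 2.5 rad/s) (velocity of joint plate below -2.5 rad/s).
It fails at once if a bystander is pushed more than 40 mm (distance of any of bottle, scraper, jar, calipers, glue_stick from where it was at the start of the episode above 0.04 m).
It also fails if it takes over 72 s, if anything falls off the work surface, if the arm or the gripper's body presses on something with over 40 N, if the wrist force passes 120 N, or if a joint passes its speed limit or range.

## Working session

There is one attempt and no reset: what is moved stays moved. The work goes in short steps, Python scripts to look and compute and a shell command to move; the robot and the scene stay as the last step left them, time stands still between calls to the robot, and variables do not carry over. Pictures are saved under pics/ and viewed, at most 10 in all, crops included, and the job is handed in when it is done.

```bash
mkdir -p pics; python3 - <<'E'
from rig import readout, vision
import cv2,numpy as np
s=readout.get_state();print(s['clock'],s['position'],s['ee_rot'],s['width'])
a=vision.get_image("scene");b=vision.get_image("side")
cv2.imwrite('pics/scene.png',a);cv2.imwrite('pics/side.png',b)
for n in("scene","side","wrist"):print(n,vision.camera_params(n))
E
```

```text
0.0 [ 0.21461221 -0.53286866  0.23042797] [-9.21342672e-04  9.81738471e-01  1.90233329e-01 -7.93158863e-05] 0.08538607064299458
scene {'intrinsics': array([[457.93656979,   0.        , 309.858873  ],
       [  0.        , 457.93656979, 195.92256468],
       [  0.        ,   0.        ,   1.        ]]), 'dist': array([-0.0525021,  0.       ,  0.       ,  0.       ,  0.       ]), 'rvec': array([ 1.96582517,  0.99617215, -0.51065697]), 'tvec': array([-0.4475351 , -0.20101646,  1.99017576])}
side {'intrinsics': array([[400.93089383,   0.        , 321.19198275],
       [  0.        , 400.93089383, 200.33808274],
       [  0.        ,   0.        ,   1.        ]]), 'dist': array([-0.08537948,  0.        ,  0.        ,  0.        ,  0.        ]), 'rvec': array([ 2.37166133, -0.13176033,  0.04288968]), 'tvec': array([-0.63476588,  0.14631756,  1.12057836])}
wrist {'intrinsics': array([[354.25408504,   0.        , 322.8979282 ],
       [  0.        , 354.25408504, 199.6414358 ],
       [  0.        ,   0.        ,   1.        ]]), 'dist': array([0.01949044, 0.        , 0.        , 0.        , 0.        ]), 'hand_eye': array([[-2.81337130e-04, -9.47748047e-01, -3.19019687e-01,
         8.23439978e-02],
       [ 9.99998946e-01,  1.87753552e-04, -1.43966004e-03,
        -3.04642052e-05],
       [ 1.42433207e-03, -3.19019755e-01,  9.47746995e-01,
        -1.42290374e-01],
       [ 0.00000000e+00,  0.00000000e+00,  0.00000000e+00,
         1.00000000e+00]])}
```

View pics/scene.png

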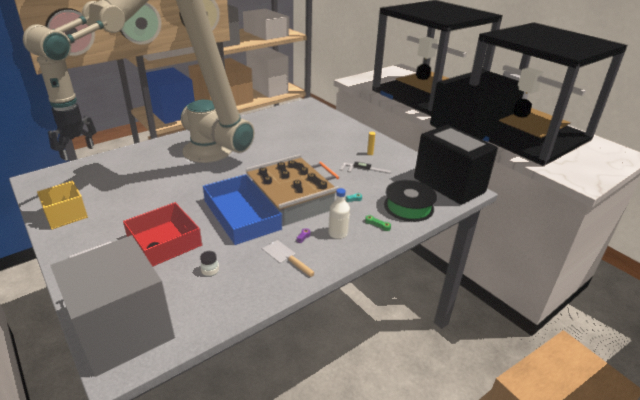

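View pics/side.png

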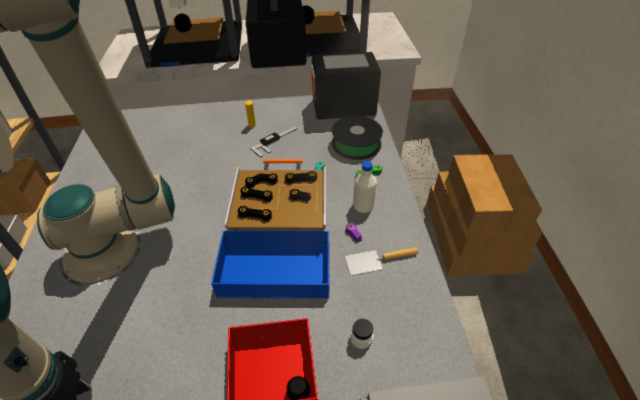

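The side view shows the plate around (280,198), the orange handle at (283,161), the blue box at (272,262) and the red bin at (270,360). The bent candidate is near (262,178) and the short one near (300,195). The purple (353,231), turquoise (320,167) and green (372,170) look-alikes are off the plate. Next I'll measure these and check them in an enlarged crop.

```bash
cat > h.py <<'E'
import cv2,numpy as np
from rig import readout,vision
from scipy.spatial.transform import Rotation as R
def cam(n,s=None):
    p=vision.camera_params(n);K,d=p['intrinsics'],p['dist']
    if n=='wrist':
        q=s['ee_rot'];T=np.eye(4);T[:3,:3]=R.from_quat([q[1],q[2],q[3],q[0]]).as_matrix();T[:3,3]=s['position'];M=T@p['hand_eye']
        return K,d,M[:3,:3],M[:3,3]
    r=cv2.Rodrigues(p['rvec'])[0];return K,d,r.T,-r.T@p['tvec']
def ray(c,px,z):
    K,d,Rm,o=c;u=cv2.undistortPoints(np.array(px,float).reshape(-1,1,2),K,d)[:,0]
    v=np.c_[u,np.ones(len(u))]@Rm.T;return (o+v*((z-o[2])/v[:,2])[:,None])
def blobs(mask,amin=20):
    cs,_=cv2.findContours(mask.astype(np.uint8),cv2.RETR_EXTERNAL,cv2.CHAIN_APPROX_NONE)
    return [c for c in cs if cv2.contourArea(c)>amin]
E
python3 - <<'E'
from h import *
b=cv2.imread('pics/side.png');c=cam('side');h=cv2.cvtColor(b,cv2.COLOR_BGR2HSV)
H,S,V=cv2.split(h)
def box(n,m,z,amin=60):
    for k in blobs(m,amin):
        w=ray(c,k[:,0,:],z);r=cv2.minAreaRect((w[:,:2]*1000).astype(np.float32))
        print(n,'px',k[:,0].mean(0).round(),'mm ctr',np.round(r[0],1),'size',np.round(r[1],1),'ang',round(r[2],1))
roi=np.zeros_like(V);roi[166:224,232:324]=1
box('link',(V<70)&(roi>0),.095,40)
hm=(H<12)&(S>150)&(V>120)
m2=hm.copy();m2[175:]=0;m2[:150]=0;m2[:,:250]=0;m2[:,310:]=0;box('handle',m2,.083,20)
m3=hm.copy()|((H>170)&(S>150));m3[:310]=0;m3[:,:200]=0;m3[:,330:]=0;box('bin',m3,.07)
m4=(H>100)&(H<125)&(S>150);m4[:225]=0;m4[310:]=0;m4[:,:200]=0;m4[:,340:]=0;box('pbox',m4,.065)
box('plate',(H>12)&(H<28)&(S>90)&(cv2.dilate(roi,np.ones((9,9)))>0),.083,300)
cv2.imwrite('pics/crop.png',cv2.resize(b[145:300,215:400],None,fx=4,fy=3.8,interpolation=cv2.INTER_CUBIC))
for k,p,z in(('handle ends',[[264,161],[302,161]],.08),('bin rim',[[228,331],[308,320],[316,399]],.07),('box rim',[[222,233],[329,231],[329,275],[214,275]],.065),('bottle base/cap',[[366,168],[364,205]],.0)):print(k,ray(c,p,z).round(3).tolist())
E
```

```text
link px [256. 214.] mm ctr [455.2   8.3] size [47.6 99.2] ang 73.2
link px [299. 196.] mm ctr [585.  66.] size [45.4 60.4] ang 76.9
link px [259. 187.] mm ctr [468. 114.] size [118.1  96.4] ang 76.7
link px [300. 177.] mm ctr [592.5 137.1] size [47.9 92.3] ang 87.6
bin px [267. 372.] mm ctr [ 483.9 -418.1] size [144.1 112.9] ang 0.8
bin px [273. 352.] mm ctr [ 487.1 -393.5] size [180.2 180.2] ang 1.5
pbox px [273. 265.] mm ctr [ 497.6 -134.8] size [203.7 287.9] ang 83.6
plate px [278. 200.] mm ctr [522.4  79.2] size [229.6 259.9] ang 83.6
handle ends [[0.484, 0.245, 0.08], [0.603, 0.231, 0.08]]
bin rim [[0.396, -0.316, 0.07], [0.576, -0.307, 0.07], [0.577, -0.481, 0.07]]
box rim [[0.365, -0.025, 0.065], [0.655, -0.05, 0.065], [0.638, -0.19, 0.065], [0.353, -0.159, 0.065]]
bottle base/cap [[0.82, 0.263, 0.0], [0.782, 0.094, 0.0]]
```

View pics/crop.png

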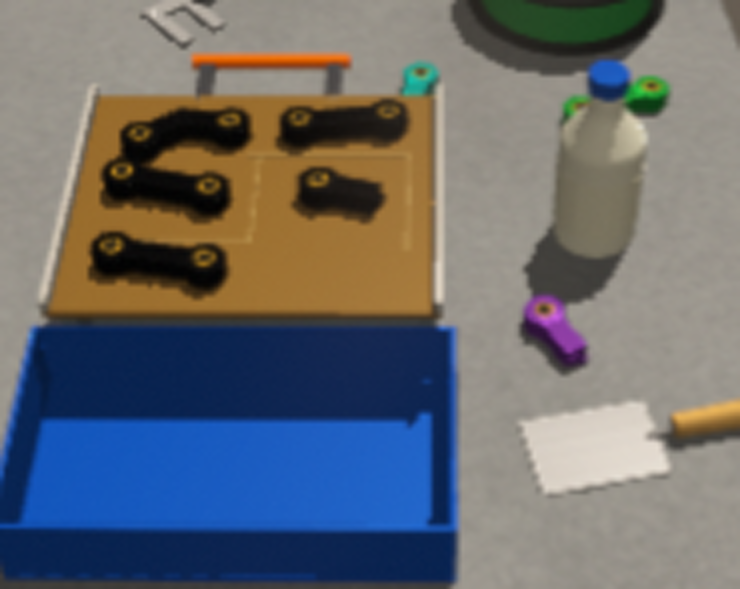

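The five black prints on the plate are bent (261,179), short (300,196, one eye) and the straight ones at (300,177), (256,189) and (254,214). The bent and short ones fit the failed descriptions: they are black and on the plate. The purple, turquoise and green ones are left alone. Moving above the plate for a wrist look.

```bash
python3 -m handwheel '[[[38,-33.5,-2],[0,0,0],-1],[[38,-33.5,-2],[0,0,0],-1],[[38,-33.5,-2],[0,0,0],-1],[[38,-33.5,-2],[0,0,0],-1],[[38,-33.5,-2],[0,0,0],-1],[[38,-33.5,-2],[0,0,0],-1],[[38,-33.5,-2],[0,0,0],-1],[[38,-33.5,-2],[0,0,0],-1],[[38,-33.5,-2],[0,0,0],-1],[[38,-33.5,-2],[0,0,0],-1],[[38,-33.5,-2],[0,0,0],-1],[[38,-33.5,-2],[0,0,0],-1],[[38,-33.5,-2],[0,0,0],-1],[[38,-33.5,-2],[0,0,0],-1],[[0,0,0],[0,0,0.95],-1],[[0,0,0],[0,0,0.95],-1],[[0,0,0],[0,0,0.95],-1],[[0,0,0],[0,0,0.95],-1],[[0,0,0],[0,0,0.95],-1],[[0,0,0],[0,0,0],-1]]'
python3 - <<'E'
from h import *
s=readout.get_state();print(s['clock'],s['position'],s['ee_rot'])
import json;json.dump({k:np.array(s[k]).tolist() for k in('position','ee_rot')},open('s1.json','w'))
cv2.imwrite('pics/w1.png',vision.get_image('wrist'))
E
```

```text
clock: 2.6
position: [0.5328, 0.1003, 0.2588]
ee_rot: [0.0, 0.998, -0.057, -0.0]
contact_force: [1.4, 0.6, -0.1]
width: 0.0853
gripper_force: 0.0
2.6 [0.53279352 0.10033788 0.25883098] [ 9.50309956e-05  9.98390860e-01 -5.67049166e-02 -4.84036744e-04]
```

View pics/w1.png

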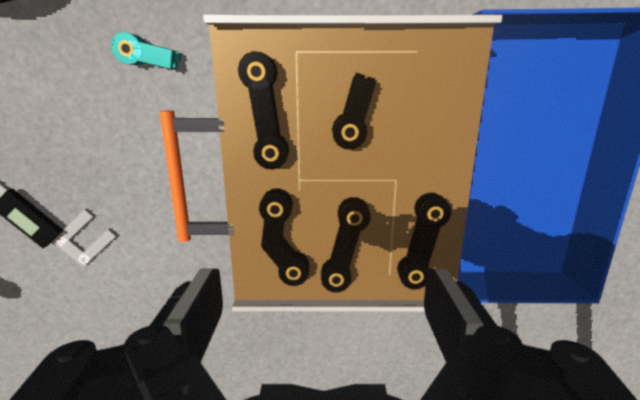

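The wrist view shows the short link with its eye at (350,132) and snapped end at (366,76). The bent link has eyes at (275,210) and (293,273). The handle runs from (167,112) to (184,240). Casting these to world points.

```bash
python3 - <<'E'
from h import *
import json
s=json.load(open('s1.json'));c=cam('wrist',s)
def tl(p):  # world -> tool frame (mm)
    q=s['ee_rot'];r=R.from_quat([q[1],q[2],q[3],q[0]]);return (r.inv().apply(np.array(p)-s['position'])*1000).round(1)
im=cv2.imread('pics/w1.png');V=im.max(2)
roi=np.zeros_like(V);roi[28:260,215:395]=1
for k in blobs((V<60)&(roi>0),300):
    w=ray(c,k[:,0,:],.101);r=cv2.minAreaRect((w[:,:2]*1000).astype(np.float32));print('blob px',k[:,0].mean(0).round(),np.round(r[0],1),np.round(r[1],1),round(r[2],1))
def pr(n,px,z):
    w=ray(c,px,z);d=w[1]-w[0];print(n,w[:,:2].round(4).tolist(),'mid tool',tl(w.mean(0)),'each tool',tl(w).tolist(),'ang',np.degrees(np.arctan2(d[1],d[0])).round(1),'len',np.linalg.norm(d).round(4))
pr('short eye->end',[[350,132],[366,76]],.101)
pr('bent eyes',[[275,210],[293,273]],.101)
pr('bent eye1-bend',[[275,210],[270,243]],.101)
pr('handle',[[167,112],[184,240]],.085)
pr('bent bend bottom of arm edges',[[262,246],[281,241]],.101)
pr('good near',[[256,71],[270,153]],.101)
pr('good mid',[[353,211],[337,279]],.101)
E
```

```text
blob px [349. 230.] [481.1  80.4] [30.2 63.7] 75.4
blob px [280. 229.] [491.4 147.1] [74.4 38.8] 6.2
blob px [355. 112.] [586.5  70.1] [28.6 60.1] 75.9
blob px [265. 110.] [594.  141.8] [92.9 30.5] 0.1
short eye->end [[0.5708, 0.0736], [0.6134, 0.057]] mid tool [ 63.1  28.  157.8] each tool [[41.0, 22.2, 157.8], [85.2, 33.9, 157.8]] ang -21.3 len 0.0457
bent eyes [[0.5089, 0.1471], [0.4432, 0.14]] mid tool [-61.1 -36.6 157.9] each tool [[-28.8, -43.8, 157.8], [-93.4, -29.3, 157.9]] ang -173.8 len 0.0661
bent eye1-bend [[0.5089, 0.1471], [0.477, 0.1569]] mid tool [-45.2 -46.9 157.9] each tool [[-28.8, -43.8, 157.8], [-61.7, -49.9, 157.9]] ang 163.0 len 0.0334
handle [[0.6033, 0.2287], [0.4825, 0.2432]] mid tool [  -5.2 -135.9  173.8] each tool [[55.7, -135.5, 173.7], [-66.0, -136.3, 173.9]] ang 173.1 len 0.1217
bent bend bottom of arm edges [[0.4748, 0.1648], [0.4779, 0.1464]] mid tool [-62.2 -48.5 157.9] each tool [[-64.7, -57.5, 157.9], [-59.6, -39.6, 157.9]] ang -80.6 len 0.0187
good near [[0.627, 0.1436], [0.5608, 0.1432]] mid tool [ 56.  -49.7 157.8] each tool [[88.9, -53.7, 157.7], [23.2, -45.8, 157.8]] ang -179.7 len 0.0662
good mid [[0.5, 0.0772], [0.4319, 0.0987]] mid tool [-64.9  19.8 157.9] each tool [[-29.8, 26.6, 157.9], [-99.9, 13.0, 157.9]] ang 162.5 len 0.0714
```

```bash
python3 -m handwheel '[[[35,14,0],[0,0,0],0],[[34.5,13.7,0],[0,0,0],0],[[0,0,20],[0,0,0.92],0],[[0,0,30],[0,0,0.92],0],[[0,0,40],[0,0,0],0],[[0,0,40],[0,0,0],0],[[0,0,25],[0,0,0],0],[[0,0,10],[0,0,0],0],[[0,0,6],[0,0,0],0],[[0,0,0],[0,0,0],0],[[0,0,0],[0,0,0],1],[[0,0,0],[0,0,0],1],[[0,0,0],[0,0,0],1],[[0,0,0],[0,0,0],1],[[0,0,0],[0,0,0],1]]' 40
```

```text
clock: 4.53
position: [0.5998, 0.0649, 0.0895]
ee_rot: [-0.0, 0.988, -0.153, 0.001]
contact_force: [-0.3, 0.1, 6.4]
width: 0.0165
gripper_force: 41.6
```

```bash
python3 -m handwheel '[[[0,0,-20],[0,0,0],1],[[0,0,-40],[0,0,0],1],[[0,0,-40],[0,0,0],1],[[1.3,30,0],[0,0,0],1],[[1.3,52,0],[0,0,0],1],[[1.3,52,0],[0,0,0],1],[[1.3,52,0],[0,0,0],1],[[1.3,52,0],[0,0,0],1],[[1.3,52,0],[0,0,0],1],[[1.3,52,0],[0,0,0],1],[[1.3,52,0],[0,0,0],1],[[1.3,52,0],[0,0,0],1],[[1.3,40,0],[0,0,0],1],[[1.3,18.5,0],[0,0,0],1],[[0,0,0],[0,0,0],1]]'
python3 - <<'E'
from h import *
cv2.imwrite('pics/w2.png',cv2.resize(vision.get_image('wrist'),(480,300)))
E
```

```text
clock: 6.4
position: [0.4598, -0.4205, 0.1878]
ee_rot: [-0.001, 0.988, -0.154, -0.0]
contact_force: [0.2, 0.7, -0.2]
width: 0.0167
gripper_force: 40.9
```

View pics/w2.png

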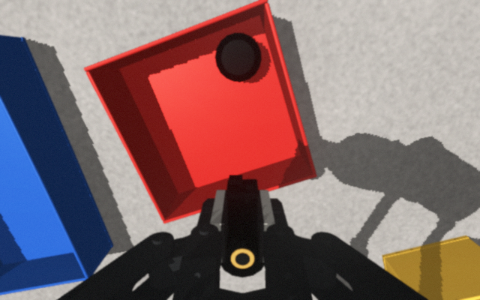

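The short link is held, and its eye is visible at (240,258). The bin rim corners are at (85,67), (268,2), (316,175) and (165,222), with the lump at (238,57). Checking the bin position.

```bash
python3 - <<'E'
from h import *
s=readout.get_state();c=cam('wrist',s)
w=ray(c,np.array([[85,67],[268,2],[316,175],[165,222]])*4/3,.07);print(w.round(3).tolist(),w.mean(0).round(3))
E
```

```text
[[0.576, -0.302, 0.07], [0.577, -0.479, 0.07], [0.404, -0.483, 0.07], [0.399, -0.307, 0.07]] [ 0.489 -0.393  0.07 ]
```

```bash
python3 -m handwheel '[[[14,0,40],[0,0,0],1],[[0,0,50],[0,0,0],1],[[0,0,45],[0,0,0],1],[[0,0,15],[0,0,0],1],[[0,0,0],[0,0,0],1],[[0,0,0],[0,0,0],0],[[0,0,0],[0,0,0],0],[[0,0,-10],[0,0,0],0],[[0,0,-40],[0,0,0],0],[[0,0,-55],[0,0,0],0],[[0,0,-55],[0,0,0],0],[[0,-10,-10],[0,0,0],0]]'
```

```text
clock: 7.95
position: [0.478, -0.4174, 0.2147]
ee_rot: [0.004, 0.988, -0.154, 0.004]
contact_force: [0.0, -0.5, -0.7]
width: 0.0428
gripper_force: 0.0
```

```bash
python3 -m handwheel '[[[-14.6,-49.6,0],[0,0,0],0.15],[[-14.6,-49.6,0],[0,0,0],0.15],[[-14.6,-49.6,0],[0,0,0],0.15],[[-14.6,-49.6,0],[0,0,0],0.15],[[-14.6,-49.6,0],[0,0,0],0.15],[[-14.6,-49.6,0],[0,0,0],0.15],[[-14.6,-49.6,0],[0,0,0],0.15],[[-14.6,-49.6,0],[0,0,0],0.15],[[-14.6,-49.6,0],[0,0,0],0.15],[[-14.6,-49.6,0],[0,0,0],0.15],[[-14.6,-49.6,0],[0,0,0],0.15],[[0,0,0],[0,0,-0.3],0.15],[[0,0,0],[0,0,0],0.15],[[0,0,0],[0,0,0],0.15]]'
python3 - <<'E'
from h import *
s=readout.get_state();c=cam('wrist',s);print(s['position'],s['ee_rot'])
K,d,Rm,o=c
def proj(p):return cv2.projectPoints(np.array(p,float).reshape(-1,3),cv2.Rodrigues(Rm.T)[0],-Rm.T@o,K,d)[0][:,0].round()
im=vision.get_image('wrist')
for p in proj([[.5089,.1471,.101],[.4432,.14,.101],[.4876,.1533,.101]]):cv2.circle(im,tuple(int(v) for v in p),2,(255,0,255),-1);print(p)
cv2.imwrite('pics/w3.png',im)
E
```

```text
clock: 9.7
position: [0.4881, 0.1525, 0.2082]
ee_rot: [0.0, 0.99, -0.138, -0.0]
contact_force: [1.0, -0.1, -0.8]
width: 0.036
gripper_force: 0.0
[0.48813155 0.15248635 0.20818176] [ 3.25106483e-04  9.90385745e-01 -1.38332747e-01 -1.47932318e-04]
[323. 169.]
[355. 246.]
[323. 198.]
```

View pics/w3.png

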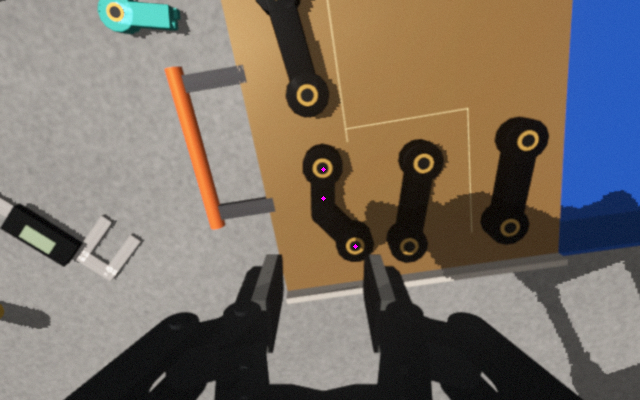

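The predicted points at (323,169) and (355,246) sit on the bent link's eyes, and the grasp point at (323,198) is on its arm. Descending to grasp.

```bash
python3 -m handwheel '[[[0,0,40],[0,0,0],0.15],[[0,0,40],[0,0,0],0.15],[[0,0,25],[0,0,0],0.15],[[0,0,9],[0,0,0],0.15],[[0,0,5],[0,0,0],0.15],[[0,0,0],[0,0,0],0.15],[[0,0,0],[0,0,0],1],[[0,0,0],[0,0,0],1],[[0,0,0],[0,0,0],1],[[0,0,0],[0,0,0],1],[[0,0,-20],[0,0,0],1],[[0,0,-40],[0,0,0],1],[[0,0,-40],[0,0,0],1],[[0,0,0],[0,0,0],1]]' 40
```

```text
clock: 11.5
position: [0.4904, 0.154, 0.1924]
ee_rot: [-0.001, 0.991, -0.137, 0.003]
contact_force: [0.9, -0.5, -0.4]
width: 0.017
gripper_force: 40.1
```

```bash
python3 -m handwheel '[[[14.9,30,0],[0,0,0],1],[[14.9,52,0],[0,0,0],1],[[14.9,52,0],[0,0,0],1],[[14.9,52,0],[0,0,0],1],[[14.9,52,0],[0,0,0],1],[[14.9,52,0],[0,0,0],1],[[14.9,52,0],[0,0,0],1],[[14.9,52,0],[0,0,0],1],[[14.9,52,0],[0,0,0],1],[[14.9,45,0],[0,0,0],1],[[0,0,40],[0,0,0],1],[[0,0,50],[0,0,0],1],[[0,0,40],[0,0,0],1],[[0,0,6],[0,0,0],1],[[0,0,0],[0,0,0],1],[[0,0,0],[0,0,0],0.15],[[0,0,0],[0,0,0],0.15],[[0,0,-20],[0,0,0],0.15],[[0,0,-50],[0,0,0],0.15],[[0,0,-50],[0,0,0],0.15]]'
python3 - <<'E'
from h import *
cv2.imwrite('pics/w4.png',vision.get_image('wrist'))
E
```

```text
clock: 14.0
position: [0.498, -0.3594, 0.1755]
ee_rot: [0.0, 0.991, -0.137, 0.0]
contact_force: [1.1, -0.4, -0.1]
width: 0.0366
gripper_force: 0.0
```

View pics/w4.png

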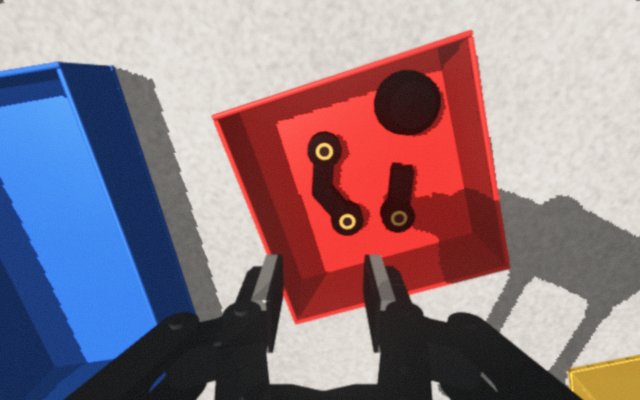

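Both failed links are in the bin: the bent one at (333,185) and the short one at (400,200). Moving over the handle next.

```bash
python3 -m handwheel '[[[0,0,-20],[0,0,0],0.3],[[-10,-48.8,0],[0,0,0],0.3],[[-10,-48.8,0],[0,0,0],0.3],[[-10,-48.8,0],[0,0,0],0.3],[[-10,-48.8,0],[0,0,0],0.3],[[-10,-48.8,0],[0,0,0],0.3],[[-10,-48.8,0],[0,0,0],0.3],[[-10,-48.8,0],[0,0,0],0.3],[[-10,-48.8,0],[0,0,0],0.3],[[-10,-48.8,0],[0,0,0],0.3],[[-10,-48.8,0],[0,0,0],0.3],[[-10,-48.8,0],[0,0,0],0.3],[[-10,-48.8,0],[0,0,0],0.3],[[0,0,0],[0,0,-0.75],0.3],[[0,0,0],[0,0,-0.75],0.3],[[0,0,0],[0,0,0],0.3],[[0,0,0],[0,0,0],0.3]]'
python3 - <<'E'
from h import *
s=readout.get_state();c=cam('wrist',s);print(s['clock'],s['position'],s['ee_rot'],s['width'])
im=vision.get_image('wrist');h=cv2.cvtColor(im,cv2.COLOR_BGR2HSV)
m=(h[...,0]<13)&(h[...,1]>190)&(h[...,2]>110)
for k in blobs(m,200):
    w=ray(c,k[:,0,:],.082);r=cv2.minAreaRect((w[:,:2]*1000).astype(np.float32));print(k[:,0].mean(0),np.round(r,1) if 0 else r)
    q=s['ee_rot'];p=np.r_[np.array(r[0])/1000,.08];print(R.from_quat([q[1],q[2],q[3],q[0]]).inv().apply(p-s['position'])*1000)
cv2.imwrite('pics/w5.png',im)
E
```

```text
clock: 16.18
position: [0.5421, 0.2367, 0.1938]
ee_rot: [-0.0, 0.998, -0.06, 0.0]
contact_force: [-0.4, -1.0, -0.0]
width: 0.0296
gripper_force: 0.0
16.175 [0.54208677 0.236662   0.19378936] [-1.29814018e-04  9.98198563e-01 -5.99949788e-02  4.63156614e-04] 0.02963979094080083
[322.81578947 195.44976077] ((542.3702392578125, 238.04347229003906), (9.480106353759766, 123.57278442382812), 83.36383819580078)
[ 1.25213509e-02 -1.36966988e+00  1.13789857e+02]
```

View pics/w5.png

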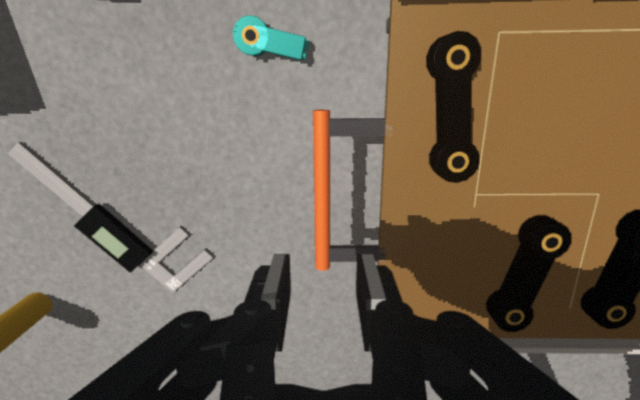

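The handle bar (321,110)–(322,270) is centred between the fingers, with the three good links still on the plate. Descending to pinch the bar.

```bash
python3 -m handwheel '[[[0,-1.4,30],[0,0,0],0.3],[[0,0,40],[0,0,0],0.3],[[0,0,35],[0,0,0],0.3],[[0,0,20],[0,0,0],0.3],[[0,0,8],[0,0,0],0.3],[[0,0,0],[0,0,0],0.3],[[0,0,0],[0,0,0],1],[[0,0,0],[0,0,0],1],[[0,0,0],[0,0,0],1],[[0,0,0],[0,0,0],1]]' 40
python3 -c "
import numpy as np
t=np.arange(0,1.0201,.03);print([(round(a,1),round(b,1)) for a,b in zip(np.diff(275*(1-np.cos(t))),np.diff(-275*np.sin(t)))])"
```

```text
clock: 17.48
position: [0.543, 0.2376, 0.0614]
ee_rot: [0.0, 0.998, -0.059, 0.001]
contact_force: [0.1, -4.2, 6.6]
width: 0.0102
gripper_force: 39.3
[(np.float64(0.1), np.float64(-8.2)), (np.float64(0.4), np.float64(-8.2)), (np.float64(0.6), np.float64(-8.2)), (np.float64(0.9), np.float64(-8.2)), (np.float64(1.1), np.float64(-8.2)), (np.float64(1.4), np.float64(-8.1)), (np.float64(1.6), np.float64(-8.1)), (np.float64(1.8), np.float64(-8.0)), (np.float64(2.1), np.float64(-8.0)), (np.float64(2.3), np.float64(-7.9)), (np.float64(2.6), np.float64(-7.8)), (np.float64(2.8), np.float64(-7.8)), (np.float64(3.0), np.float64(-7.7)), (np.float64(3.3), np.float64(-7.6)), (np.float64(3.5), np.float64(-7.5)), (np.float64(3.7), np.float64(-7.4)), (np.float64(3.9), np.float64(-7.3)), (np.float64(4.1), np.float64(-7.1)), (np.float64(4.3), np.float64(-7.0)), (np.float64(4.6), np.float64(-6.9)), (np.float64(4.8), np.float64(-6.7)), (np.float64(5.0), np.float64(-6.6)), (np.float64(5.2), np.float64(-6.4)), (np.float64(5.3), np.float64(-6.3)), (np.float64(5.5), np.float64(-6.1)), (np.float64(5.7), np.float64(-6.0)), (np.float64(5.9), np.float64(-5.8)), (np.float64(6.1), np.float64(-5.6)), (np.float64(6.2), np.float64(-5.4)), (np.float64(6.4), np.float64(-5.2)), (np.float64(6.5), np.float64(-5.0)), (np.float64(6.7), np.float64(-4.8)), (np.float64(6.8), np.float64(-4.6)), (np.float64(7.0), np.float64(-4.4))]
```

```bash
python3 -m handwheel '[[[0,0.1,-8.2],[0,0,0],1],[[0,0.4,-8.2],[0,0,0],1],[[0,0.6,-8.2],[0,0,0],1],[[0,0.9,-8.2],[0,0,0],1],[[0,1.1,-8.2],[0,0,0],1],[[0,1.4,-8.1],[0,0,0],1],[[0,1.6,-8.1],[0,0,0],1],[[0,1.8,-8],[0,0,0],1],[[0,2.1,-8],[0,0,0],1],[[0,2.3,-7.9],[0,0,0],1],[[0,0,0],[0,0,0],1]]'
```

```text
clock: 18.85
position: [0.5415, 0.2261, 0.142]
ee_rot: [-0.0, 0.998, -0.06, 0.001]
contact_force: [4.5, -2.2, -4.7]
width: 0.0103
gripper_force: 38.9
```

```bash
python3 -m handwheel '[[[0,2.6,-7.8],[0,0,0],1],[[0,2.8,-7.8],[0,0,0],1],[[0,3,-7.7],[0,0,0],1],[[0,3.3,-7.6],[0,0,0],1],[[0,3.5,-7.5],[0,0,0],1],[[0,3.7,-7.4],[0,0,0],1],[[0,3.9,-7.3],[0,0,0],1],[[0,4.1,-7.1],[0,0,0],1],[[0,4.3,-7],[0,0,0],1],[[0,4.6,-6.9],[0,0,0],1],[[0,4.8,-6.7],[0,0,0],1],[[0,5,-6.6],[0,0,0],1]]'
python3 -m handwheel '[[[0,5.2,-6.4],[0,0,0],1],[[0,5.3,-6.3],[0,0,0],1],[[0,5.5,-6.1],[0,0,0],1],[[0,5.7,-6],[0,0,0],1],[[0,5.9,-5.8],[0,0,0],1],[[0,6.1,-5.6],[0,0,0],1],[[0,6.2,-5.4],[0,0,0],1],[[0,6.4,-5.2],[0,0,0],1],[[0,6.5,-5],[0,0,0],1],[[0,6.7,-4.8],[0,0,0],1],[[0,6.8,-4.6],[0,0,0],1],[[0,0,0],[0,0,0],1],[[0,0,0],[0,0,0],1],[[0,0,0],[0,0,0],1],[[0,0,0],[0,0,0],1]]'
python3 - <<'E'
from h import *
b=vision.get_image('side');cv2.imwrite('pics/s2.png',cv2.resize(b[100:310,180:400],None,fx=2.7,fy=2.7))
E
```

```text
clock: 20.35
position: [0.5366, 0.1832, 0.2297]
ee_rot: [-0.003, 0.998, -0.059, 0.002]
contact_force: [6.1, 3.0, -1.3]
width: 0.0106
gripper_force: 38.9
clock: 22.22
position: [0.5294, 0.1198, 0.2928]
ee_rot: [-0.005, 0.998, -0.059, 0.004]
contact_force: [4.1, 7.8, 8.1]
width: 0.0101
gripper_force: 39.3
```

View pics/s2.png

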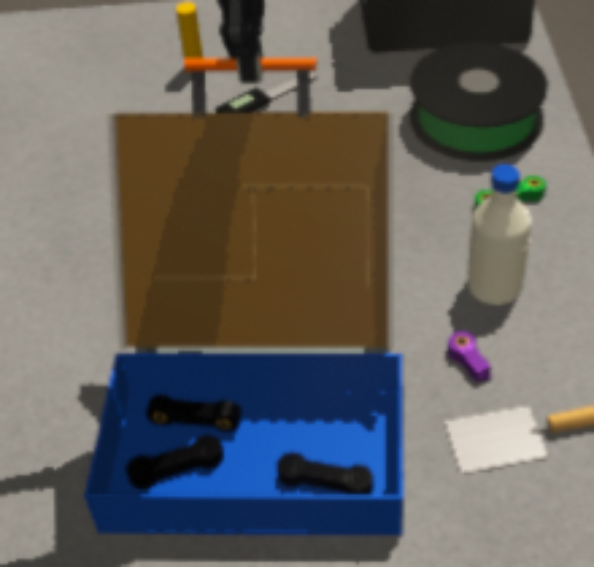

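All three good links are in the blue box at (195,412), (175,462) and (325,473). Lowering the plate along the same arc.

```bash
python3 -m handwheel '[[[0,-6.8,4.6],[0,0,0],1],[[0,-6.7,4.8],[0,0,0],1],[[0,-6.5,5],[0,0,0],1],[[0,-6.4,5.2],[0,0,0],1],[[0,-6.2,5.4],[0,0,0],1],[[0,-6.1,5.6],[0,0,0],1],[[0,-5.9,5.8],[0,0,0],1],[[0,-5.7,6],[0,0,0],1],[[0,-5.5,6.1],[0,0,0],1],[[0,-5.3,6.3],[0,0,0],1],[[0,-5.2,6.4],[0,0,0],1],[[0,-5,6.6],[0,0,0],1],[[0,-4.8,6.7],[0,0,0],1],[[0,-4.6,6.9],[0,0,0],1],[[0,-4.3,7],[0,0,0],1],[[0,-4.1,7.1],[0,0,0],1],[[0,-3.9,7.3],[0,0,0],1],[[0,-3.7,7.4],[0,0,0],1],[[0,-3.5,7.5],[0,0,0],1],[[0,-3.3,7.6],[0,0,0],1]]'
python3 -m handwheel '[[[0,-3,7.7],[0,0,0],1],[[0,-2.8,7.8],[0,0,0],1],[[0,-2.6,7.8],[0,0,0],1],[[0,-2.3,7.9],[0,0,0],1],[[0,-2.1,8],[0,0,0],1],[[0,-1.8,8],[0,0,0],1],[[0,-1.6,8.1],[0,0,0],1],[[0,-1.4,8.1],[0,0,0],1],[[0,-1.1,8.2],[0,0,0],1],[[0,-0.9,8.2],[0,0,0],1],[[0,-0.6,8.2],[0,0,0],1],[[0,-0.4,8.2],[0,0,0],1],[[0,-0.1,8],[0,0,0],1],[[0,0,0],[0,0,0],1],[[0,0,0],[0,0,0],1]]'
```

```text
clock: 24.78
position: [0.5407, 0.2184, 0.1648]
ee_rot: [-0.001, 0.998, -0.059, 0.001]
contact_force: [5.8, 0.1, 0.1]
width: 0.0104
gripper_force: 41.2
clock: 26.65
position: [0.5426, 0.2376, 0.0645]
ee_rot: [0.0, 0.998, -0.059, 0.001]
contact_force: [-1.2, -4.0, 21.7]
width: 0.0106
gripper_force: 42.6
```

```bash
python3 -m handwheel '[[[0,0,-2],[0,0,0],1],[[0,0,0],[0,0,0],0.3],[[0,0,0],[0,0,0],0.3],[[0,0,0],[0,0,0],0.3],[[0,0,-15],[0,0,0],0.3],[[0,0,-40],[0,0,0],0.3],[[0,0,-50],[0,0,0],0.3],[[0,0,-50],[0,0,0],0.3],[[0,0,-20],[0,0,0],0.3],[[0,0,0],[0,0,0],0.3],[[0,0,0],[0,0,0],0.3],[[0,0,0],[0,0,0],0.3]]'
python3 - <<'E'
from h import *
cv2.imwrite('pics/s3.png',vision.get_image('side'))
E
```

```text
clock: 28.15
position: [0.5413, 0.2379, 0.2359]
ee_rot: [0.001, 0.998, -0.059, -0.001]
contact_force: [0.1, -0.5, 0.3]
width: 0.03
gripper_force: 0.0
```

View pics/s3.png

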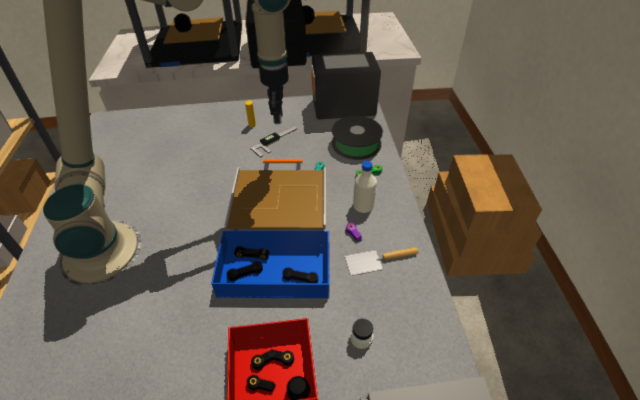

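The plate is flat with the handle back at (283,161). The three good links are in the blue box, the two failed ones are in the red bin, and the bystanders have not moved. Handing in.

```bash
python3 -c "
from rig import manip;print(manip.sign_off())"
```

```text
the job is handed in; nothing more can be done
None
```

The job is handed in at about 28 s on the clock, with no verdict returned: both failed links are in the scrap bin, the three good links are in the parts box, the plate is back down flat, and the bystanders look unmoved.

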